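Back a bracket with a parallel and hold it in the drilling fixture's corner

TASK

Lay the steel parallel, standing on its narrow long side, flush along the long fence of the drilling fixture, within the length of the fence, and let go of it. Then set the bracket flat on the fixture board with a long edge of its foot against the parallel and a short edge against the end stop, and press it into that corner so that it bears firmly on both at once; finish while still holding it pressed there, ready for drilling. Do not disturb the other things on the bench.

Things in the scene. Friction and masses are not known exactly. Their poses are not given: they have to be found in the camera images.
- fixture: Drilling fixture fixed to the bench: a plywood board 150 (its x) x 210 (its y) x 12 mm. Origin at the centre of the board's underside, on the bench top; z up; board top at z = 12 mm. On it two low steel fences 10 mm high (tops at z = 22 mm) make an L, open to -x and -y. It does not move. The board is rough: pushing a part down on it costs sideways push
- long_fence: Long fence of the fixture, steel, 20 (x) x 200 (y) x 10 mm, along the board's +x edge (the edge away from the robot). Origin under its centre, at (60, 0, 12) mm in the fixture's frame; same axes as the fixture. Its working face looks to -x and lies at x = +50 mm in the fixture's frame
- end_stop: End stop of the fixture, the shorter fence, steel, 110 (x) x 20 (y) x 10 mm, at the board's +y end, square to the long fence. Origin under its centre, at (-5, 90, 12) mm in the fixture's frame; same axes as the fixture. Its working face looks to -y and lies at y = +80 mm in the fixture's frame
- parallel: The parallel: plain solid steel bar 16 thick (its x), 140 long (its y), 32 mm high (z), about 0.5 kg, starting upright on the bench left or right of the fixture. Origin under its centre. Laid flush, its origin is at +42 mm in the fixture's x and between -30 and +10 mm in the fixture's y (clear of the end stop, within the fence), its y axis along the fixture's y, either way round
- bracket: The bracket: plain aluminium, about 0.35 kg, an upside-down T, same after a half turn. Foot 60 (its x) x 80 (its y) x 12 mm; on its middle an upright web 10 thick (its y), 44 wide (its x), z = 12 to 50 mm: grip it there. Origin under the foot's centre. Starts flat on the bench on the other side from the parallel. Home: origin at (4, 40, 12) mm in the fixture's frame, axes parallel to it
- oil_bottle: grey plastic oil bottle, 48 mm diameter, 120 mm tall, standing; origin at its foot; bystander
- screw_tin: open round steel tin, 68 mm diameter, 50 mm tall; origin under its centre; bystander
- hammer: hammer lying flat beyond the fixture; origin under its middle; bystander
- screwdriver: screwdriver with a black handle lying on the robot's side of the fixture; origin under its middle; bystander
- wood_offcut: wooden offcut 70 x 110 x 22 mm beyond the fixture; origin under its centre; bystander
- angle_offcut: dark steel angle offcut, 90 mm long, legs 30 mm, on the robot's side of the fixture; origin under its centre; bystander
- wrench: wrench lying flat to the robot's left; origin under its middle; bystander
Not all that is in view belongs to the job. Leave any green or red look-alike of the bracket alone.

How it is judged:
By the outcome, as a careful person would: the job done as asked, in the order asked, and still so for the second after the job is handed in, while the arm keeps its last pose, push and grip.
It also fails if it takes over 72 s, if anything falls off the work surface, if the arm or the gripper's body presses on something with over 40 N, if the wrist force passes 120 N, or if a joint passes its speed limit or range.

ROBOT

A 7-joint arm with a two-finger parallel gripper is mounted at the origin on the work surface. World frame = base frame: x ahead of the robot, y to its left, z up, the work surface at z = 0. Lengths are in m, angles in degrees, forces in N, time in s.
With the tool pointing down it reaches from about 0.425 to 0.875 m from the base axis. Payload 4.7 kg.
Tool frame: the origin (TCP) lies on the mounting face of the last link; the fingertips stand 182 mm ahead of it and the grasp point (between the pads) lies 164 mm ahead of it; z points along the fingers, y is the line along which they close (so a half turn about z gives the same grasp; the last joint's range is limited). The gripper opens to 87 mm and grips with 3 to 60 N. Pads are 19 mm wide; open, the fingers measure 117 mm over their backs; the gripper's body (75 mm by 190 mm) begins 51 mm behind the grasp point.
Start: joints at [74.376, 18.392, -4.016, 83.108, 1.295, 78.541, -3.26], TCP at [0.184, -0.623, 0.405] pointing down, gripper open.
Joint ranges: [-163.93, 163.93], [-17.29, 119.83], [-79.2, 71.16], [3.27, 140.29], [-89.18, 269.18], [5.43, 117.66], [-154.24, 154.24]. Speed limits (degrees/s): [147.25, 147.25, 180, 180, 180, 180, 180].

INTERFACE

Orientations are given as [roll, pitch, yaw] about the fixed x, y, z axes, in that order (R = Rz(yaw) Ry(pitch) Rx(roll)).
In Python, from cell import env gives the robot as it stands.
- The arm moves only by the tool servo_tool, never from a script. Its argument "plan" is a list of rows, each an object with "xyz": the shift along the tool's x, y, z in cm, a list of three; "twist": the turn, a rotation vector about the tool's x, y, z in degrees, a list of three; "jaw": the closure, from 0 (fully open) to 1 (shut). In form: [{"xyz": [x, y, z], "twist": [wx, wy, wz], "jaw": jaw}, ...]. A call has 1 to 10 rows; each row is the pose to reach, as a shift and turn from the pose commanded when the call began, along the tool's axes at that moment; what a row does not reach only later rows make up. A row lasts 1/12 s, in which the tool goes at most 41.7 mm and 7.16 degrees, less where a joint would pass 70% of its speed; a pose out of reach is approached as far as the arm can. A call with a gripper value outside its range is refused whole. The fingers move at their own pace and stop on an object; "newtons" is the grip in N (left out, the last holds). Time passes only in rows, so rows that repeat a pose let the fingers close. It gives the time, the measured TCP pose, the force, the opening and the grip force at its end, in the units of the state.
- env.get_obs(): the state, without advancing time (a new reading comes with each control period).
- env.read_camera(name): name is "side" or "top"; returns a dict with "img" (384x512x3 uint8, red, green, blue), "camera_matrix" (3x3 intrinsics, pixels), "R" (3x3) and "t" (3): a world point X has camera coordinates R X + t. Camera axes: x right, y down, z forward; pixel columns grow to the right and rows downward; lengths in m; the calibration is good to about 2 mm. A picture is of the moment at which its call begins. There is no depth.
- env.sign_off(): hands the job in; it is judged then, once.
The state is a dict: "time_s": time; "qpos": joint angles; "joint_velocities": joint speeds; "effort": joint torques, N m; "tool_pos": TCP position; "tool_rot": TCP orientation; "force": force on the tool from outside, world axes, zero at the start; "wrist_torque": the same for the moment, N m; "grip_width": finger opening in m; "grasp_force": force on a finger pad.
Only numpy, scipy, OpenCV 4.12 (cv2) and the standard library are available. Lean on these libraries where they do the work, as an engineer would, in place of code of your own. Each camera call takes 0.05 s, during which the arm holds its last target. There are 200 camera calls.

## Working session

There is one attempt and no reset: what is moved stays moved. The work goes in short steps, Python scripts to look and compute and a tool call to move; the robot and the scene stay as the last step left them, time stands still between calls to the robot, and variables do not carry over. Pictures are saved under pics/ and viewed, at most 10 in all, crops included, and the job is handed in when it is done.

Besides the shell and the picture viewer there is one more tool, called after "Request:" as name([rows], argument=value, ...), one row to a line, values as JSON. servo_tool: Moves the arm, as the interface text tells. Its arguments: {"type":"object","properties":{"plan":{"type":"array","items":{"type":"object","properties":{"xyz":{"type":"array","items":{"type":"number"}},"twist":{"type":"array","items":{"type":"number"}},"jaw":{"type":"number"}}}},"newtons":{"type":"number"}},"required":["plan"]}

```bash
mkdir -p pics; ls; python3 - <<'E'
from cell import env
import cv2
print(env.get_obs())
for n in("top","side"):
    c=env.read_camera(n); cv2.imwrite(f"pics/{n}0.png",cv2.resize(c["img"][:,:,::-1],(800,600),interpolation=cv2.INTER_CUBIC))
    print(n,c["camera_matrix"].tolist(),c["R"].tolist(),c["t"].tolist())
E
```

```text
pics
{'time_s': 0.0, 'qpos': array([74.37802884, 18.43970524, -4.01444255, 83.17419312,  1.29583973,
       78.54168206, -3.25999021]), 'joint_velocities': array([ 0.00992872,  0.03045711, -0.03909289,  0.08634884, -0.0026271 ,
        0.01657518,  0.08625464]), 'effort': array([-7.59193881e-04, -4.91289139e+01, -4.04056907e-01, -3.12527740e+01,
       -6.39858632e-02,  4.37482435e-02,  1.63453824e-04]), 'tool_pos': array([ 0.1837446 , -0.62327634,  0.40365994]), 'tool_rot': array([-1.79889705e+02,  6.93368512e-03,  1.64308559e+01]), 'force': array([ 0.00399732,  0.2674306 , -0.26932872]), 'wrist_torque': array([-0.062885  , -0.04823587,  0.0677734 ]), 'grasp_force': 0.0, 'grip_width': 0.08730320903590467}
top [[438.1955516315445, 0.0, 258.8204503263654], [0.0, 438.1955516315445, 194.3522947003157], [0.0, 0.0, 1.0]] [[-0.03915648524591398, -0.9992243865649572, -0.004170726204353132], [-0.9773261163781841, 0.03916690208751232, -0.2080855978341685], [0.2080875582737291, -0.004071740997703656, -0.9781017273356207]] [0.10741867281023636, 0.5596522573451096, 1.424023983349811]
side [[430.08516703951767, 0.0, 251.3436170623977], [0.0, 430.08516703951767, 190.10383426248816], [0.0, 0.0, 1.0]] [[-0.8655295556632456, -0.5008194598830839, -0.006201360802286177], [-0.2829251442364443, 0.4991006798422902, -0.8190554768388713], [0.41329402491709366, -0.7071622020324472, -0.573680807578961]] [0.4977334678328071, 0.15021185915318733, 1.2142794782785074]
```

View pics/top0.png

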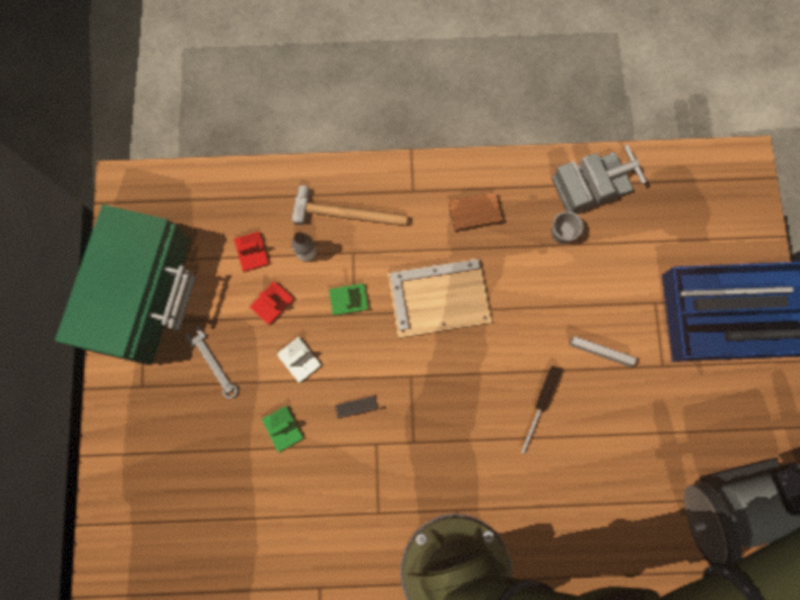

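View pics/side0.png

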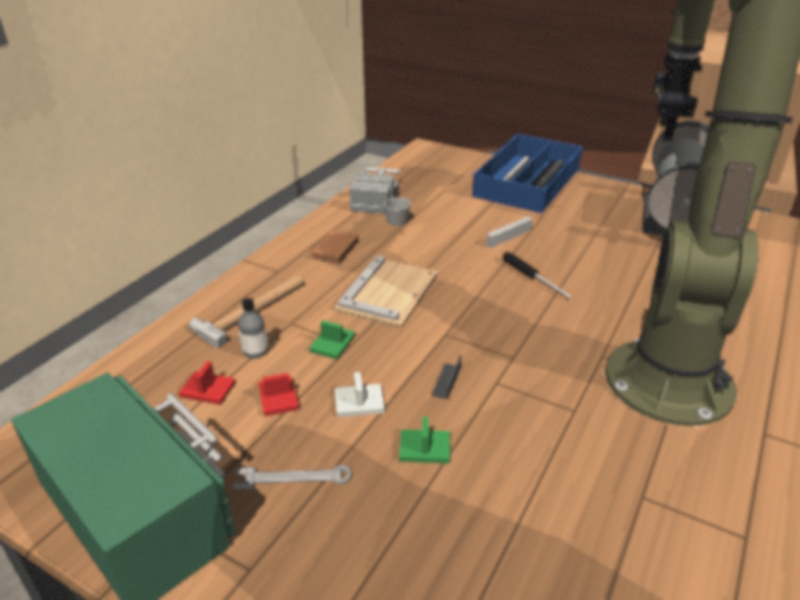

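Top (800x600): the fixture is at (440,298), the parallel at (603,352) on the right, and the white bracket at (299,360) on the left. Side: the fixture is at (387,290), the parallel at (510,232), and the bracket at (358,398). Next I'll enlarge these.

```bash
cat > h.py <<'E'
import numpy as np,cv2
from cell import env
def tiles(name,orgs,out,s=5,w=80,h=60):
    c=env.read_camera(name); im=c["img"][:,:,::-1]; T=[]
    for (x,y) in orgs:
        t=cv2.resize(im[y:y+h,x:x+w],(w*s,h*s),interpolation=cv2.INTER_CUBIC)
        for k in range(0,w,10): cv2.putText(t,str(x+k),(k*s,8),0,.3,(255,0,255)); cv2.line(t,(k*s,9),(k*s,14),(255,0,255))
        for k in range(10,h,10): cv2.putText(t,str(y+k),(8,k*s+3),0,.3,(255,0,255)); cv2.line(t,(0,k*s),(6,k*s),(255,0,255))
        T.append(t)
    while len(T)<4: T.append(T[0]*0)
    cv2.imwrite(out,np.vstack([np.hstack(T[:2]),np.hstack(T[2:])])); return c
E
python3 - <<'E'
from h import *
c=tiles("top",[(242,160),(346,195),(155,205)],"pics/t1.png"); np.savez("top.npz",**c)
c=tiles("side",[(208,155),(290,122),(190,225)],"pics/s1.png"); np.savez("side.npz",**c)
E
```

```text
(no output)
```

View pics/t1.png

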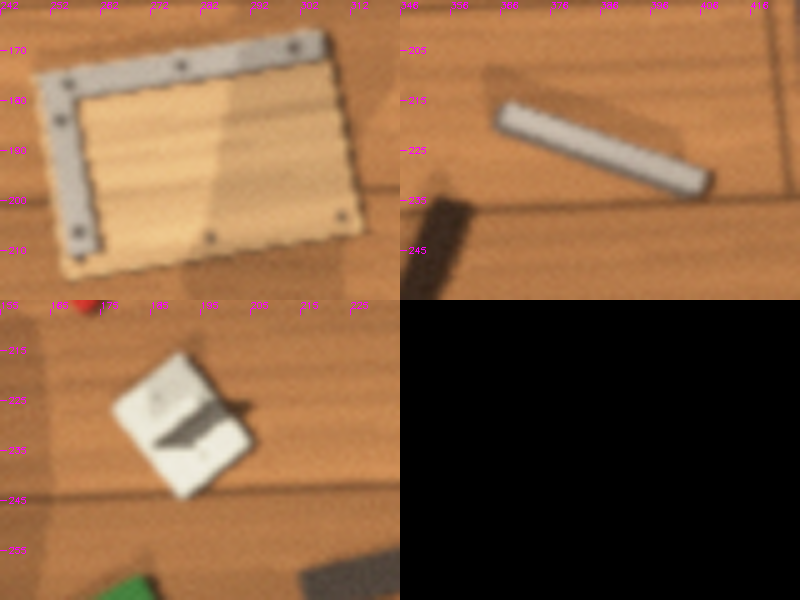

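View pics/s1.png

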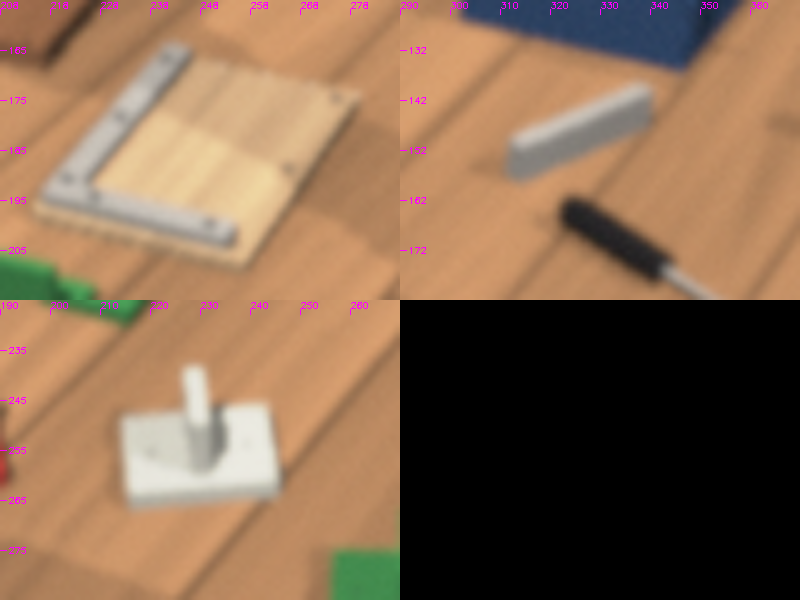

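Both views read cleanly: the fixture's L corner is at about (258,179) top and (226,192) side, with the bar and the white bracket outlined. Next I'll fit poses from the corners in both views, leaving height free.

```bash
cat > fit.py <<'E'
from h import *
from scipy.optimize import least_squares
C={n:np.load(n+".npz") for n in("top","side")}
def proj(n,X):
    c=C[n]; p=(c["R"]@X.T).T+c["t"]; p=(c["camera_matrix"]@p.T).T; return p[:,:2]/p[:,2:]
def T(p,X):
    c,s=np.cos(p[3]),np.sin(p[3]); R=np.array([[c,-s,0],[s,c,0],[0,0,1]]); return X@R.T+p[:3]
def fit(name,obs,p0):
    def res(p): 
        r=[]
        for n,(org,off,L) in obs.items():
            a=np.array(L,float); px=np.array(org)+(a[:,3:]-off+.5)/5-.5
            r.append((proj(n,T(p,a[:,:3]/1000))-px).ravel())
        return np.concatenate(r)
    s=least_squares(res,p0,loss="soft_l1"); p=s.x
    print(name,(p[:3]*1000).round(1),"yaw",np.degrees(p[3]).round(2),"rms px",np.sqrt((res(p)**2).mean()).round(2)); print((res(p)).round(1).reshape(-1,2).tolist()); return p
E
python3 - <<'E'
from fit import *
fit("fixture",{"top":((242,160),(0,0),[(50,80,22,78,98),(70,-100,22,324,30),(50,-100,22,331,61),(70,100,22,36,75),(-60,100,22,70,257),(-60,80,22,99,251),(-75,-105,12,365,233)]),
"side":((208,155),(0,0),[(70,-100,22,173,41),(50,-100,22,192,52),(70,100,22,42,191),(50,80,22,90,188),(-60,80,22,237,227),(-60,100,22,218,244),(-75,-105,12,361,95),(-75,105,12,243,263)])},[.6,0,0,0.1])
fit("parallel",{"top":((346,195),(400,0),[(8,70,32,505,101),(-8,70,32,498,121),(8,-70,32,711,172),(-8,-70,32,703,191)]),
"side":((290,122),(400,0),[(-8,70,32,511,150),(8,70,32,515,138),(8,-70,32,642,84),(-8,-70,32,654,92),(-8,70,0,518,182),(-8,-70,0,652,126)])},[.55,-.3,0,-.3])
fit("bracket",{"top":((155,205),(0,300),[(30,40,12,112,408),(30,-40,12,184,499),(-30,40,12,181,351),(-30,-40,12,257,441)]),
"side":((190,225),(0,300),[(30,40,12,120,416),(30,-40,12,269,404),(-30,40,12,127,497),(-30,-40,12,281,484)])},[.5,.3,0,2.2])
fit("bracketB",{"top":((155,205),(0,300),[(30,40,12,112,408),(30,-40,12,184,499),(-30,40,12,181,351),(-30,-40,12,257,441)]),
"side":((190,225),(0,300),[(30,-40,12,127,497),(-30,-40,12,120,416),(30,40,12,281,484),(-30,40,12,269,404)])},[.5,.3,0,2.2])
E
```

```text
fixture [585.9   4.8  -5.8] yaw 6.45 rms px 0.63
[[-0.4, 0.2], [-0.0, 0.8], [-0.5, 0.0], [1.5, 0.2], [0.3, -0.2], [0.2, 0.1], [0.1, 0.4], [-0.9, 0.8], [0.4, -0.2], [-0.5, 0.6], [-1.8, -0.7], [-0.2, -0.7], [1.1, -0.6], [-0.1, 0.3], [-0.1, 0.2]]
parallel [ 448.9 -344.9   -2.8] yaw -22.79 rms px 0.8
[[1.0, 0.0], [1.0, 0.4], [-0.8, 0.1], [-0.5, 0.7], [2.1, -0.7], [-1.7, -0.0], [-0.8, -0.2], [-0.1, -0.2], [0.0, 0.4], [-0.7, 0.3]]
bracket [455.6 324.8  -1.4] yaw -53.69 rms px 9.03
[[13.5, -9.9], [13.1, -10.1], [-14.2, 12.2], [-15.5, 12.4], [0.7, 0.4], [-0.3, 0.5], [0.2, -0.4], [-0.6, -0.3]]
bracketB [457.2 322.4  -4.2] yaw 126.1 rms px 11.55
[[14.2, 18.6], [-14.0, -17.8], [14.4, 19.2], [-14.6, -16.9], [0.2, -0.5], [0.8, 0.4], [-0.7, -0.3], [-0.3, 0.6]]
```

```bash
sed -i 's/s=least_squares(res,p0,loss="soft_l1"); p=s.x/s=least_squares(res,p0,loss="soft_l1"); p=s.x; q=least_squares(lambda v:res(np.array([v[0],v[1],0,v[2]])),[p0[0],p0[1],p0[3]],loss="soft_l1").x; print("z=0:",(q[:2]*1000).round(1),np.degrees(q[2]).round(2))/' fit.py
python3 - <<'E'
from fit import *
fit("fixture",{"top":((242,160),(0,0),[(50,80,22,78,98),(70,-100,22,324,30),(50,-100,22,331,61),(70,100,22,36,75),(-60,100,22,70,257),(-60,80,22,99,251),(-75,-105,12,365,233)]),
"side":((208,155),(0,0),[(70,-100,22,173,41),(50,-100,22,192,52),(50,80,22,90,188),(-60,80,22,237,227),(-75,-105,12,361,95),(-75,105,12,243,263)])},[.6,0,0,0.1])
fit("parallel",{"top":((346,195),(400,0),[(8,70,32,505,101),(-8,70,32,498,121),(8,-70,32,711,172),(-8,-70,32,703,191)]),
"side":((290,122),(400,0),[(-8,70,32,511,150),(-8,-70,32,654,92),(-8,70,0,518,182),(-8,-70,0,652,126)])},[.55,-.3,0,-.3])
fit("bracket",{"top":((155,205),(0,300),[(30,40,12,181,351),(-30,40,12,112,408),(-30,-40,12,184,499),(30,-40,12,257,441)]),
"side":((190,225),(0,300),[(30,40,12,120,416),(-30,40,12,127,497),(-30,-40,12,281,484),(30,-40,12,269,404)])},[.5,.3,0,-.7])
o=env.get_obs(); print(o["time_s"],o["tool_pos"])
E
```

```text
z=0: [584.2   6.6] 6.54
fixture [585.8   4.8  -5.7] yaw 6.6 rms px 0.61
[[-0.4, 0.3], [-0.1, 0.8], [-0.5, -0.0], [1.5, 0.3], [0.3, -0.1], [0.2, 0.2], [0.1, 0.4], [-1.0, 0.8], [0.3, -0.2], [-1.8, -0.7], [-0.1, -0.7], [-0.2, 0.2], [0.0, 0.2]]
z=0: [ 449.1 -342.8] -22.79
parallel [ 449.7 -344.4   -2.7] yaw -22.76 rms px 0.71
[[0.8, -0.2], [0.8, 0.2], [-0.9, -0.1], [-0.7, 0.5], [1.8, -0.7], [-0.4, -0.2], [-0.2, 0.4], [-0.9, 0.2]]
z=0: [457.3 323.3] -52.58
bracket [458.6 322.2  -4.5] yaw -52.63 rms px 0.51
[[0.4, 0.8], [0.4, 0.3], [0.2, -0.0], [-0.6, 0.5], [0.2, 0.5], [0.1, -0.4], [-0.8, -0.7], [-0.9, 0.2]]
0.2 [ 0.1838285  -0.62333116  0.40408332]
```

```bash
cat > mv.py <<'E'
import sys,numpy as np
from cell import env
# world or fixture target -> tool-frame shift (cm) and twist z; usage: mv.py x y z yaw  [mm,deg]; 'f' prefix = fixture frame xy/yaw
F=(584.2,6.6,6.54)
o=env.get_obs(); a=sys.argv[1:]; fx=a[0]=='f'; x,y,z,w=map(float,a[1:] if fx else a)
c,s=np.cos(np.radians(F[2])),np.sin(np.radians(F[2]))
p=o["tool_pos"]*1000; psi=np.radians(o["tool_rot"][2])
if fx: x,y,w=F[0]+c*x-s*y,F[1]+s*x+c*y,w+F[2]
d=np.array([x,y])-p[:2]
print("xyz cm",[round(v/10,2) for v in(np.cos(psi)*d[0]+np.sin(psi)*d[1],np.sin(psi)*d[0]-np.cos(psi)*d[1],p[2]-z)],"twz",round(-((w-np.degrees(psi)+180)%360-180),2))
e=p[:2]-F[:2]
print("now fixture",(c*e[0]+s*e[1]).round(1),(c*e[1]-s*e[0]).round(1),"z",p[2].round(1),"rot",o["tool_rot"].round(2),"F",o["force"].round(1),"Ffix",(c*o["force"][0]+s*o["force"][1]).round(1),(c*o["force"][1]-s*o["force"][0]).round(1),"t",o["time_s"],"w",o["grip_width"],o["grasp_force"],"q",o["qpos"].round(0))
E
python3 mv.py 449 -343 300 67.2
```

```text
xyz cm [np.float64(33.37), np.float64(-19.38), np.float64(10.41)] twz -50.76
now fixture -469.5 -580.2 z 404.1 rot [-179.93    0.     16.44] F [-1.  -0.   0.4] Ffix -1.0 0.1 t 0.2 w 0.08677489914624718 0.0 q [74. 18. -4. 83.  1. 79. -3.]
```

Request:
servo_tool([
  {"xyz": [33.4,-19.4,10.4],"twist": [0,0,-50.8],"jaw": 0},
  {"xyz": [33.4,-19.4,10.4],"twist": [0,0,-50.8],"jaw": 0},
  {"xyz": [33.4,-19.4,10.4],"twist": [0,0,-50.8],"jaw": 0},
  {"xyz": [33.4,-19.4,10.4],"twist": [0,0,-50.8],"jaw": 0},
  {"xyz": [33.4,-19.4,10.4],"twist": [0,0,-50.8],"jaw": 0},
  {"xyz": [33.4,-19.4,10.4],"twist": [0,0,-50.8],"jaw": 0},
  {"xyz": [33.4,-19.4,10.4],"twist": [0,0,-50.8],"jaw": 0},
  {"xyz": [33.4,-19.4,10.4],"twist": [0,0,-50.8],"jaw": 0},
  {"xyz": [33.4,-19.4,10.4],"twist": [0,0,-50.8],"jaw": 0},
  {"xyz": [33.4,-19.4,10.4],"twist": [0,0,-50.8],"jaw": 0},
])

```text
time_s: 1.03
tool_pos: [0.452, -0.3383, 0.2997]
tool_rot: [-180.0, -0.1, 67.5]
force: [0.8, 0.8, 0.1]
grip_width: 0.087
grasp_force: 0.0
```

```bash
python3 mv.py 449 -343 197 67.2
```

```text
xyz cm [np.float64(-0.54), np.float64(-0.1), np.float64(10.27)] twz 0.31
now fixture -170.6 -327.6 z 299.7 rot [-1.7998e+02 -1.4000e-01  6.7510e+01] F [0.8 0.8 0.1] Ffix 0.9 0.7 t 1.0333 w 0.08702049268664486 0.0 q [ 54.  14. -23. 102.   6.  65.   7.]
```

Request:
servo_tool([
  {"xyz": [-0.2,0,3],"twist": [0,0,0],"jaw": 0},
  {"xyz": [-0.2,0,6],"twist": [0,0,0],"jaw": 0},
  {"xyz": [-0.2,0,8],"twist": [0,0,0],"jaw": 0},
  {"xyz": [-0.2,0,9],"twist": [0,0,0],"jaw": 0},
  {"xyz": [-0.2,0,9],"twist": [0,0,0],"jaw": 0},
])

```text
time_s: 1.45
tool_pos: [0.4475, -0.3441, 0.2082]
tool_rot: [-179.7, -0.1, 67.2]
force: [0.4, 0.1, -0.2]
grip_width: 0.0869
grasp_force: 0.0
```

```bash
python3 mv.py 449 -343 197 67.2; python3 - <<'E'
from h import *
a=tiles("top",[(325,185)],"pics/x.png",s=5); a=cv2.imread("pics/x.png")[:300,:400]
b=tiles("side",[(290,110)],"pics/x.png"); b=cv2.imread("pics/x.png")[:300,:400]
cv2.imwrite("pics/p2.png",np.hstack([a,b]))
E
```

```text
xyz cm [np.float64(0.16), np.float64(0.1), np.float64(1.12)] twz 0.03
now fixture -175.8 -332.9 z 208.2 rot [-1.7972e+02 -9.0000e-02  6.7230e+01] F [ 0.4  0.1 -0.2] Ffix 0.4 0.0 t 1.45 w 0.08692270738155322 0.0 q [ 54.  20. -22. 106.   9.  55.   5.]
```

View pics/p2.png

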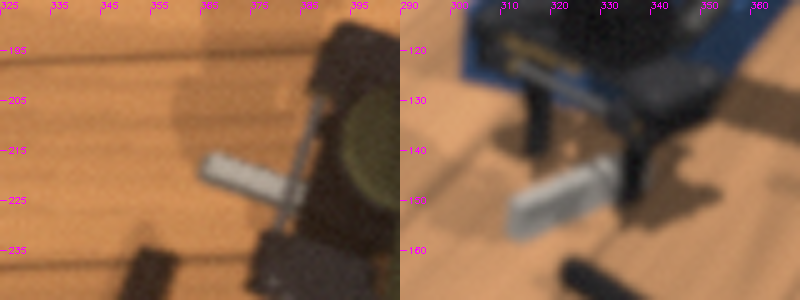

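The fingers straddle the bar near its middle: left finger at about (317,140) and right at about (336,148) in the side view. I'll lower and grip.

Request:
servo_tool([
  {"xyz": [0.1,0.1,1.1],"twist": [0,0,0],"jaw": 0},
  {"xyz": [0.1,0.1,1.1],"twist": [0,0,0],"jaw": 1},
  {"xyz": [0.1,0.1,1.1],"twist": [0,0,0],"jaw": 1},
  {"xyz": [0.1,0.1,1.1],"twist": [0,0,0],"jaw": 1},
  {"xyz": [0.1,0.1,1.1],"twist": [0,0,0],"jaw": 1},
  {"xyz": [0.1,0.1,1.1],"twist": [0,0,0],"jaw": 1},
  {"xyz": [0.1,0.1,1.1],"twist": [0,0,0],"jaw": 1},
  {"xyz": [0.1,0.1,1.1],"twist": [0,0,0],"jaw": 1},
], newtons=40)

```text
time_s: 2.22
tool_pos: [0.4499, -0.3443, 0.2]
tool_rot: [180.0, 0.0, 67.2]
force: [0.7, 0.3, -0.3]
grip_width: 0.0484
grasp_force: 0.0
```

Request:
servo_tool([
  {"xyz": [0,0,0],"twist": [0,0,0],"jaw": 1},
  {"xyz": [0,0,0],"twist": [0,0,0],"jaw": 1},
  {"xyz": [0,0,0],"twist": [0,0,0],"jaw": 1},
  {"xyz": [0,0,0],"twist": [0,0,0],"jaw": 1},
  {"xyz": [0,0,0],"twist": [0,0,0],"jaw": 1},
  {"xyz": [0,0,0],"twist": [0,0,0],"jaw": 1},
  {"xyz": [0,0,0],"twist": [0,0,0],"jaw": 1},
  {"xyz": [0,0,0],"twist": [0,0,0],"jaw": 1},
])

```text
time_s: 2.88
tool_pos: [0.4493, -0.344, 0.1996]
tool_rot: [-179.9, 0.0, 67.2]
force: [-4.1, 1.6, 4.0]
grip_width: 0.0155
grasp_force: 39.8
```

```bash
python3 mv.py f 30 -3 260 90
```

```text
xyz cm [np.float64(38.76), np.float64(1.63), np.float64(-6.04)] twz -29.32
now fixture -174.0 -333.0 z 199.6 rot [-179.88    0.     67.22] F [-4.1  1.6  4. ] Ffix -3.9 2.1 t 2.8833 w 0.01554467159143834 39.76651132106781 q [ 53.  21. -22. 107.   9.  54.   5.]
```

Request:
servo_tool([
  {"xyz": [0,0,-4],"twist": [0,0,0],"jaw": 1},
  {"xyz": [1,0,-7],"twist": [0,0,0],"jaw": 1},
  {"xyz": [5,0.2,-7],"twist": [0,0,-4],"jaw": 1},
  {"xyz": [9,0.4,-7],"twist": [0,0,-8],"jaw": 1},
  {"xyz": [13,0.6,-7],"twist": [0,0,-12],"jaw": 1},
  {"xyz": [17,0.8,-7],"twist": [0,0,-16],"jaw": 1},
  {"xyz": [21,1,-7],"twist": [0,0,-20],"jaw": 1},
  {"xyz": [25,1.2,-7],"twist": [0,0,-24],"jaw": 1},
  {"xyz": [29,1.4,-7],"twist": [0,0,-28],"jaw": 1},
  {"xyz": [33,1.6,-7],"twist": [0,0,-29.3],"jaw": 1},
])

```text
time_s: 3.72
tool_pos: [0.5927, -0.0443, 0.2687]
tool_rot: [180.0, -0.0, 96.7]
force: [0.7, -0.2, -4.4]
grip_width: 0.0154
grasp_force: 39.9
```

```bash
python3 mv.py f 30 -3 240 90
```

```text
xyz cm [np.float64(4.85), np.float64(2.75), np.float64(2.87)] twz 0.16
now fixture 2.7 -51.6 z 268.7 rot [ 1.7999e+02 -3.0000e-02  9.6700e+01] F [ 0.7 -0.2 -4.4] Ffix 0.7 -0.3 t 3.7167 w 0.015400219332821208 39.87201690673828 q [ 32.  21. -36.  99.  14.  64.  -2.]
```

Request:
servo_tool([
  {"xyz": [3,1.6,1],"twist": [0,0,0.1],"jaw": 1},
  {"xyz": [4.6,2.6,2],"twist": [0,0,0.1],"jaw": 1},
  {"xyz": [4.6,2.6,2.8],"twist": [0,0,0.1],"jaw": 1},
  {"xyz": [4.6,2.6,2.8],"twist": [0,0,0.1],"jaw": 1},
  {"xyz": [4.6,2.6,2.8],"twist": [0,0,0.1],"jaw": 1},
])

```text
time_s: 4.13
tool_pos: [0.6124, 0.0015, 0.2401]
tool_rot: [-179.8, 0.0, 96.4]
force: [0.9, -1.1, -5.7]
grip_width: 0.0156
grasp_force: 39.9
```

```bash
python3 mv.py f 30 -3 216 90; python3 - <<'E'
from h import *
a=tiles("top",[(242,160)],"pics/x.png",s=5); a=cv2.imread("pics/x.png")[:300,:400]
b=tiles("side",[(208,145)],"pics/x.png"); b=cv2.imread("pics/x.png")[:300,:400]
cv2.imwrite("pics/p3.png",np.hstack([a,b]))
E
```

```text
xyz cm [np.float64(0.52), np.float64(0.26), np.float64(2.41)] twz -0.14
now fixture 27.4 -8.2 z 240.1 rot [-1.7984e+02  2.0000e-02  9.6400e+01] F [ 0.9 -1.1 -5.7] Ffix 0.7 -1.2 t 4.1333 w 0.01564156850236189 39.874282479286194 q [ 26.  26. -36.  98.  17.  62.  -8.]
```

View pics/p3.png

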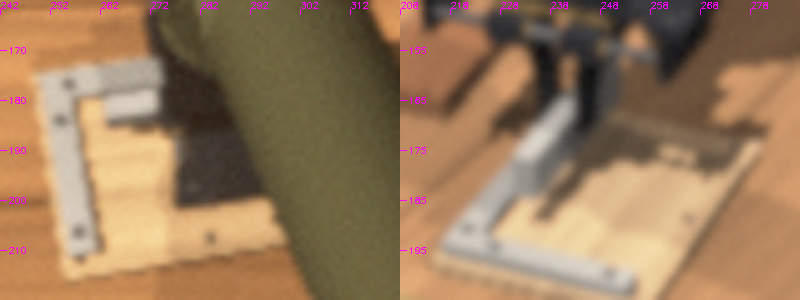

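```bash
python3 - <<'E'
from fit import *
F=[.5842,.0066,0,np.radians(6.54)]
for x in(19.4,35.4):
  for z in(40,72):
    P=T(F,np.array([[x,62,z]])/1000); print(x,z,"top tile",((proj("top",P)-[242,160]+.5)*5).round(0),"side tile",((proj("side",P)-[208,145]+.5)*5+[400,0]).round(0))
E
```

```text
19.4 40 top tile [[106. 132.]] side tile [[536. 203.]]
19.4 72 top tile [[106. 122.]] side tile [[534. 162.]]
35.4 40 top tile [[103. 110.]] side tile [[513. 198.]]
35.4 72 top tile [[103.  99.]] side tile [[512. 156.]]
```

The bar matches its predicted position within about 1 px in both views: top tile left end observed at (105,97)/(107,122), predicted (103,99)/(106,122). Lowering now.

Request:
servo_tool([
  {"xyz": [0.2,0,1.2],"twist": [0,0,-0.1],"jaw": 1},
  {"xyz": [0.2,0,2.2],"twist": [0,0,-0.1],"jaw": 1},
  {"xyz": [0.2,0,2.7],"twist": [0,0,-0.1],"jaw": 1},
  {"xyz": [0.2,0,2.8],"twist": [0,0,-0.1],"jaw": 1},
  {"xyz": [0.2,0,2.8],"twist": [0,0,-0.1],"jaw": 1},
])

```text
time_s: 4.65
tool_pos: [0.6123, 0.0042, 0.2129]
tool_rot: [-179.9, -0.0, 96.5]
force: [0.9, 0.2, -5.2]
grip_width: 0.0158
grasp_force: 39.9
```

```bash
python3 mv.py f 42 -5 212 90
```

```text
xyz cm [np.float64(0.06), np.float64(1.43), np.float64(0.09)] twz -0.02
now fixture 27.7 -5.6 z 212.9 rot [-1.7992e+02 -1.0000e-02  9.6520e+01] F [ 0.9  0.2 -5.2] Ffix 0.9 0.1 t 4.65 w 0.015793428967769783 39.874420166015625 q [ 25.  27. -35.  99.  18.  59.  -9.]
```

Request:
servo_tool([
  {"xyz": [0,0.4,0.05],"twist": [0,0,0],"jaw": 1},
  {"xyz": [0,0.8,0.1],"twist": [0,0,0],"jaw": 1},
  {"xyz": [0,1.1,0.15],"twist": [0,0,0],"jaw": 1},
  {"xyz": [0,1.3,0.15],"twist": [0,0,0],"jaw": 1},
  {"xyz": [0,1.3,0.15],"twist": [0,0,0],"jaw": 1},
])

```text
time_s: 5.07
tool_pos: [0.6262, 0.0061, 0.2124]
tool_rot: [180.0, -0.0, 96.5]
force: [0.2, -0.2, -5.7]
grip_width: 0.0155
grasp_force: 39.9
```

```bash
python3 mv.py f 42 -5 212 90
```

```text
xyz cm [np.float64(0.03), np.float64(0.04), np.float64(0.04)] twz -0.0
now fixture 41.6 -5.3 z 212.4 rot [179.97  -0.    96.54] F [ 0.2 -0.2 -5.7] Ffix 0.2 -0.2 t 5.0667 w 0.015532309079306549 39.87431824207306 q [ 24.  29. -35.  97.  18.  60. -10.]
```

Request:
servo_tool([
  {"xyz": [0,0,0.1],"twist": [0,0,0],"jaw": 1},
  {"xyz": [0,0.1,0.15],"twist": [0,0,0],"jaw": 1},
  {"xyz": [0,0.2,0.15],"twist": [0,0,0],"jaw": 1},
  {"xyz": [0,0.2,0.15],"twist": [0,0,0],"jaw": 1},
  {"xyz": [0,0.2,0.15],"twist": [0,0,0],"jaw": 1},
])

```text
time_s: 5.48
tool_pos: [0.6271, 0.0064, 0.2117]
tool_rot: [-179.9, 0.0, 96.6]
force: [-5.3, 0.1, 3.6]
grip_width: 0.0155
grasp_force: 39.9
```

```bash
python3 mv.py f 42 -5 212 90
```

```text
xyz cm [np.float64(0.01), np.float64(-0.06), np.float64(-0.03)] twz 0.01
now fixture 42.6 -5.1 z 211.7 rot [-1.799e+02  5.000e-02  9.655e+01] F [-5.3  0.1  3.6] Ffix -5.3 0.7 t 5.4833 w 0.01550084006731043 39.923771023750305 q [ 24.  29. -35.  97.  19.  60. -10.]
```

Request:
servo_tool([
  {"xyz": [0,0.1,-0.03],"twist": [0,0,0],"jaw": 1},
  {"xyz": [0,0.2,-0.03],"twist": [0,0,0],"jaw": 1},
  {"xyz": [0,0.2,-0.03],"twist": [0,0,0],"jaw": 1},
  {"xyz": [0,0.2,-0.03],"twist": [0,0,0],"jaw": 1},
])

```text
time_s: 5.82
tool_pos: [0.628, 0.0065, 0.2117]
tool_rot: [-179.7, 0.1, 96.6]
force: [-8.4, -0.3, 6.1]
grip_width: 0.0156
grasp_force: 40.0
```

```bash
python3 mv.py f 42 -5 212 90
```

```text
xyz cm [np.float64(0.01), np.float64(-0.15), np.float64(-0.03)] twz 0.02
now fixture 43.5 -5.1 z 211.7 rot [-1.7967e+02  6.0000e-02  9.6560e+01] F [-8.4 -0.3  6.1] Ffix -8.4 0.7 t 5.8167 w 0.015607526948447274 39.95523512363434 q [ 24.  29. -35.  97.  19.  60. -10.]
```

Request:
servo_tool([
  {"xyz": [0,0.1,-0.1],"twist": [0,0,0],"jaw": 1},
  {"xyz": [0,0.2,-0.1],"twist": [0,0,0],"jaw": 1},
  {"xyz": [0,0.2,-0.1],"twist": [0,0,0],"jaw": 1},
  {"xyz": [0,0.2,-0.1],"twist": [0,0,0],"jaw": 1},
])

```text
time_s: 6.15
tool_pos: [0.6288, 0.0066, 0.2117]
tool_rot: [-179.4, 0.1, 96.6]
force: [-12.1, -0.8, 5.8]
grip_width: 0.0156
grasp_force: 40.0
```

```bash
python3 mv.py f 42 -5 212 90
```

```text
xyz cm [np.float64(0.01), np.float64(-0.23), np.float64(-0.03)] twz 0.01
now fixture 44.3 -5.1 z 211.7 rot [-1.7943e+02  6.0000e-02  9.6550e+01] F [-12.1  -0.8   5.8] Ffix -12.1 0.6 t 6.15 w 0.01562785095153937 39.954378604888916 q [ 24.  29. -34.  96.  19.  61. -10.]
```

Request:
servo_tool([
  {"xyz": [0,-0.2,0],"twist": [0,0,0],"jaw": 1},
  {"xyz": [0,-0.35,0],"twist": [0,0,0],"jaw": 1},
  {"xyz": [0,-0.35,0],"twist": [0,0,0],"jaw": 1},
  {"xyz": [0,-0.35,0],"twist": [0,0,0],"jaw": 0.65},
  {"xyz": [0,-0.35,0],"twist": [0,0,0],"jaw": 0.65},
  {"xyz": [0,-0.35,0],"twist": [0,0,0],"jaw": 0.65},
  {"xyz": [0,-0.35,0],"twist": [0,0,0],"jaw": 0.65},
  {"xyz": [0,-0.35,0],"twist": [0,0,0],"jaw": 0.65},
])

```text
time_s: 6.82
tool_pos: [0.6289, 0.0063, 0.2128]
tool_rot: [179.9, 0.0, 96.5]
force: [0.4, 0.3, 0.7]
grip_width: 0.0298
grasp_force: 0.0
```

```bash
python3 mv.py f 42 -5 208 90
```

```text
xyz cm [np.float64(0.03), np.float64(-0.23), np.float64(0.48)] twz -0.01
now fixture 44.3 -5.3 z 212.8 rot [1.7987e+02 1.0000e-02 9.6530e+01] F [0.4 0.3 0.7] Ffix 0.4 0.2 t 6.8167 w 0.029787666745835332 0.0 q [ 24.  29. -35.  97.  19.  60. -10.]
```

Request:
servo_tool([
  {"xyz": [0,0.1,0.4],"twist": [0,0,0],"jaw": 0.65},
  {"xyz": [0,0.3,0.4],"twist": [0,0,0],"jaw": 0.65},
  {"xyz": [0,0.5,0.4],"twist": [0,0,0],"jaw": 0.65},
  {"xyz": [0,0.6,0.4],"twist": [0,0,0],"jaw": 0.65},
  {"xyz": [0,0.65,0.4],"twist": [0,0,0],"jaw": 0.65},
  {"xyz": [0,0.65,0.4],"twist": [0,0,0],"jaw": 0.65},
])

```text
time_s: 7.32
tool_pos: [0.6341, 0.0069, 0.2078]
tool_rot: [-179.9, 0.0, 96.5]
force: [-3.5, -1.4, 1.4]
grip_width: 0.0306
grasp_force: 1.8
```

```bash
python3 mv.py f 42 -5 208 90
```

```text
xyz cm [np.float64(0.03), np.float64(-0.76), np.float64(-0.02)] twz -0.01
now fixture 49.6 -5.3 z 207.8 rot [-1.7988e+02  1.0000e-02  9.6530e+01] F [-3.5 -1.4  1.4] Ffix -3.6 -1.0 t 7.3167 w 0.03060243640107696 1.7896829545497894 q [ 24.  30. -34.  96.  19.  60. -10.]
```

Contact at about 3.5 N. I'll push slightly more, then back off and lift.

Request:
servo_tool([
  {"xyz": [0,0.1,0],"twist": [0,0,0],"jaw": 0.65},
  {"xyz": [0,0.15,0],"twist": [0,0,0],"jaw": 0.65},
  {"xyz": [0,0.15,0],"twist": [0,0,0],"jaw": 0.65},
])

```text
time_s: 7.57
tool_pos: [0.6348, 0.0071, 0.2077]
tool_rot: [-179.7, 0.0, 96.5]
force: [-7.3, -0.8, 4.8]
grip_width: 0.0305
grasp_force: 3.6
```

Request:
servo_tool([
  {"xyz": [0,-0.4,0],"twist": [0,0,0],"jaw": 0.65},
  {"xyz": [0,-0.75,0],"twist": [0,0,0],"jaw": 0.5},
  {"xyz": [0,-0.75,-0.5],"twist": [0,0,0],"jaw": 0.4},
  {"xyz": [0,-0.75,-3],"twist": [0,0,0],"jaw": 0.2},
  {"xyz": [0,-0.75,-7],"twist": [0,0,0],"jaw": 0},
  {"xyz": [0,-0.75,-11],"twist": [0,0,0],"jaw": 0},
  {"xyz": [0,-0.75,-15],"twist": [0,0,0],"jaw": 0},
  {"xyz": [0,-0.75,-17],"twist": [0,0,0],"jaw": 0},
])

```text
time_s: 8.23
tool_pos: [0.6297, 0.0071, 0.3845]
tool_rot: [179.5, 0.1, 96.5]
force: [1.2, -0.6, 1.3]
grip_width: 0.0693
grasp_force: 0.0
```

```bash
python3 mv.py 457 323 370 127.4
```

```text
xyz cm [np.float64(33.36), np.float64(-13.55), np.float64(1.45)] twz -30.85
now fixture 45.2 -4.7 z 384.5 rot [1.7948e+02 6.0000e-02 9.6550e+01] F [ 1.2 -0.6  1.3] Ffix 1.2 -0.7 t 8.2333 w 0.0692714645709522 0.0 q [ 27.  20. -38.  87.  13.  76.  -6.]
```

Moving to above the bracket, staying high (bottle is 120 mm tall).

Request:
servo_tool([
  {"xyz": [33.4,-13.6,1],"twist": [0,0,-30.8],"jaw": 0},
  {"xyz": [33.4,-13.6,1],"twist": [0,0,-30.8],"jaw": 0},
  {"xyz": [33.4,-13.6,1],"twist": [0,0,-30.8],"jaw": 0},
  {"xyz": [33.4,-13.6,1],"twist": [0,0,-30.8],"jaw": 0},
  {"xyz": [33.4,-13.6,1],"twist": [0,0,-30.8],"jaw": 0},
  {"xyz": [33.4,-13.6,1],"twist": [0,0,-30.8],"jaw": 0},
  {"xyz": [33.4,-13.6,1],"twist": [0,0,-30.8],"jaw": 0},
  {"xyz": [33.4,-13.6,1],"twist": [0,0,-30.8],"jaw": 0},
  {"xyz": [33.4,-13.6,1],"twist": [0,0,-30.8],"jaw": 0},
  {"xyz": [33.4,-13.6,4],"twist": [0,0,-30.8],"jaw": 0},
])

```text
time_s: 9.07
tool_pos: [0.4518, 0.3316, 0.3441]
tool_rot: [179.2, -0.1, 128.0]
force: [0.8, 1.2, 0.8]
grip_width: 0.0867
grasp_force: 0.0
```

```bash
python3 mv.py 457 323 240 127.4; python3 - <<'E'
from h import *
a=tiles("top",[(242,160)],"pics/x.png",s=5); a=cv2.imread("pics/x.png")[:300,:400]
b=tiles("side",[(208,155)],"pics/x.png"); b=cv2.imread("pics/x.png")[:300,:400]
cv2.imwrite("pics/p4.png",np.hstack([a,b]))
E
```

```text
xyz cm [np.float64(-0.99), np.float64(-0.12), np.float64(10.41)] twz 0.56
now fixture -94.5 337.9 z 344.1 rot [ 1.7923e+02 -1.4000e-01  1.2796e+02] F [0.8 1.2 0.8] Ffix 0.9 1.1 t 9.0667 w 0.08667489230895088 0.0 q [  7.  16. -53. 100.  14.  70. -11.]
```

View pics/p4.png

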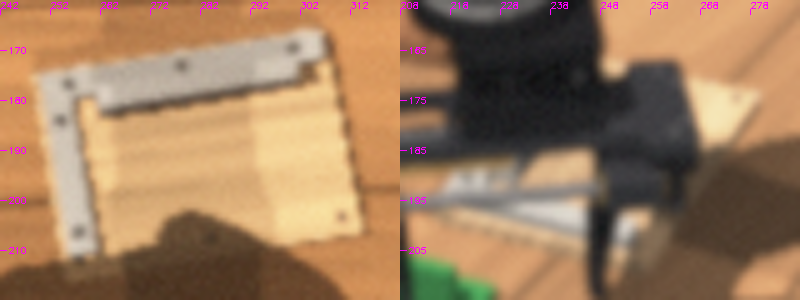

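In the top view the bar lies flush along the fence, its left end at about (262,180), clear of the end stop. Next I'll descend on the bracket.

Request:
servo_tool([
  {"xyz": [-0.4,0,3],"twist": [0,0,0.3],"jaw": 0},
  {"xyz": [-0.4,0,6],"twist": [0,0,0.3],"jaw": 0},
  {"xyz": [-0.4,0,9],"twist": [0,0,0.3],"jaw": 0},
  {"xyz": [-0.4,0,10],"twist": [0,0,0.3],"jaw": 0},
  {"xyz": [-0.4,0,10],"twist": [0,0,0.3],"jaw": 0},
  {"xyz": [-0.4,0,10],"twist": [0,0,0.3],"jaw": 0},
])

```text
time_s: 9.67
tool_pos: [0.4587, 0.3194, 0.2391]
tool_rot: [180.0, -0.0, 127.0]
force: [1.6, -0.1, 0.1]
grip_width: 0.0866
grasp_force: 0.0
```

```bash
python3 mv.py 457 323 200 127.4
```

```text
xyz cm [np.float64(0.39), np.float64(0.08), np.float64(3.91)] twz -0.42
now fixture -89.0 325.1 z 239.1 rot [ 1.7995e+02 -1.0000e-02  1.2698e+02] F [ 1.6 -0.1  0.1] Ffix 1.6 -0.3 t 9.6667 w 0.08664242250974023 0.0 q [  4.  23. -49. 105.  20.  61. -16.]
```

Request:
servo_tool([
  {"xyz": [0.4,0.1,2],"twist": [0,0,-0.4],"jaw": 0},
  {"xyz": [0.4,0.1,3.4],"twist": [0,0,-0.4],"jaw": 0},
  {"xyz": [0.4,0.1,3.9],"twist": [0,0,-0.4],"jaw": 0.5},
  {"xyz": [0.4,0.1,3.9],"twist": [0,0,-0.4],"jaw": 1},
  {"xyz": [0.4,0.1,3.9],"twist": [0,0,-0.4],"jaw": 1},
  {"xyz": [0.4,0.1,3.9],"twist": [0,0,-0.4],"jaw": 1},
  {"xyz": [0.4,0.1,3.9],"twist": [0,0,-0.4],"jaw": 1},
  {"xyz": [0.4,0.1,3.9],"twist": [0,0,-0.4],"jaw": 1},
  {"xyz": [0.4,0.1,3.9],"twist": [0,0,-0.4],"jaw": 1},
  {"xyz": [0.4,0.1,3.9],"twist": [0,0,-0.4],"jaw": 1},
], newtons=55)

```text
time_s: 10.5
tool_pos: [0.4564, 0.3233, 0.1993]
tool_rot: [180.0, 0.0, 127.4]
force: [0.1, 0.1, -0.7]
grip_width: 0.0419
grasp_force: 0.0
```

Request:
servo_tool([
  {"xyz": [0,0,0],"twist": [0,0,0],"jaw": 1},
  {"xyz": [0,0,0],"twist": [0,0,0],"jaw": 1},
  {"xyz": [0,0,0],"twist": [0,0,0],"jaw": 1},
  {"xyz": [0,0,0],"twist": [0,0,0],"jaw": 1},
  {"xyz": [0,0,0],"twist": [0,0,0],"jaw": 1},
  {"xyz": [0,0,0],"twist": [0,0,0],"jaw": 1},
  {"xyz": [0,0,0],"twist": [0,0,0],"jaw": 1},
  {"xyz": [0,0,0],"twist": [0,0,0],"jaw": 1},
])

```text
time_s: 11.17
tool_pos: [0.4563, 0.3233, 0.199]
tool_rot: [-180.0, 0.0, 127.4]
force: [-0.1, -0.4, -0.1]
grip_width: 0.0099
grasp_force: 55.0
```

```bash
python3 mv.py f -12 25 300 180
```

```text
xyz cm [np.float64(-30.16), np.float64(-8.84), np.float64(-10.1)] twz -59.11
now fixture -91.0 329.2 z 199.0 rot [-180.      0.    127.43] F [-0.1 -0.4 -0.1] Ffix -0.1 -0.4 t 11.1667 w 0.009919936055572403 54.9994673486799 q [  2.  26. -48. 107.  23.  57. -18.]
```

Request:
servo_tool([
  {"xyz": [0,0,-4],"twist": [0,0,0],"jaw": 1},
  {"xyz": [0,0,-8],"twist": [0,0,-5],"jaw": 1},
  {"xyz": [-3,-0.9,-10],"twist": [0,0,-12],"jaw": 1},
  {"xyz": [-7,-2,-10],"twist": [0,0,-19],"jaw": 1},
  {"xyz": [-11,-3.2,-10],"twist": [0,0,-26],"jaw": 1},
  {"xyz": [-15,-4.4,-10],"twist": [0,0,-33],"jaw": 1},
  {"xyz": [-19,-5.6,-10],"twist": [0,0,-40],"jaw": 1},
  {"xyz": [-23,-6.7,-10],"twist": [0,0,-47],"jaw": 1},
  {"xyz": [-27,-7.9,-10],"twist": [0,0,-53],"jaw": 1},
  {"xyz": [-30.2,-8.8,-10],"twist": [0,0,-59.1],"jaw": 1},
])

```text
time_s: 12.0
tool_pos: [0.5657, 0.0381, 0.2984]
tool_rot: [-180.0, -0.1, -173.5]
force: [0.6, 0.5, -3.1]
grip_width: 0.0095
grasp_force: 55.0
```

```bash
python3 mv.py f -12 25 240 180
```

```text
xyz cm [np.float64(-0.28), np.float64(-0.84), np.float64(5.84)] twz -0.02
now fixture -14.8 33.4 z 298.4 rot [-1.7997e+02 -8.0000e-02 -1.7348e+02] F [ 0.6  0.5 -3.1] Ffix 0.7 0.4 t 12.0 w 0.009480304160640607 54.99990717507899 q [ 41.  22. -56. 101.  20.  68.  75.]
```

Request:
servo_tool([
  {"xyz": [0,0,2],"twist": [0,0,0],"jaw": 1},
  {"xyz": [0,0,4],"twist": [0,0,0],"jaw": 1},
  {"xyz": [0,0,5.8],"twist": [0,0,0],"jaw": 1},
  {"xyz": [0,0,5.8],"twist": [0,0,0],"jaw": 1},
  {"xyz": [0,0,5.8],"twist": [0,0,0],"jaw": 1},
])

```text
time_s: 12.42
tool_pos: [0.5652, 0.04, 0.2398]
tool_rot: [180.0, -0.2, -173.8]
force: [0.9, -0.5, -2.8]
grip_width: 0.0096
grasp_force: 55.0
```

```bash
python3 mv.py f -10 25 212 180; python3 - <<'E'
from h import *
a=tiles("top",[(242,160)],"pics/x.png",s=5); a=cv2.imread("pics/x.png")[:300,:400]
b=tiles("side",[(208,145)],"pics/x.png"); b=cv2.imread("pics/x.png")[:300,:400]
cv2.imwrite("pics/p5.png",np.hstack([a,b]))
from fit import *
F=[.5842,.0066,0,np.radians(6.54)]
o=env.get_obs(); p=o["tool_pos"]; B=[p[0],p[1],p[2]-.199,np.radians(o["tool_rot"][2])]
for X in((30,40,12),(-30,40,12),(-30,-40,12),(30,-40,12)):
    P=T(B,np.array([X])/1000); print(X,"top",((proj("top",P)-[242,160]+.5)*5).round(0),"side",((proj("side",P)-[208,145]+.5)*5+[400,0]).round(0))
E
```

```text
xyz cm [np.float64(-0.52), np.float64(-1.03), np.float64(2.78)] twz -0.37
now fixture -15.1 35.3 z 239.8 rot [ 179.96   -0.2  -173.83] F [ 0.9 -0.5 -2.8] Ffix 0.8 -0.6 t 12.4167 w 0.009643514873598198 54.998746532946825 q [ 38.  26. -54. 104.  23.  62.  72.]
(30, 40, 12) top [[217. 203.]] side [[666. 153.]]
(-30, 40, 12) top [[203. 118.]] side [[583. 134.]]
(-30, -40, 12) top [[ 87. 135.]] side [[530. 196.]]
(30, -40, 12) top [[100. 220.]] side [[616. 217.]]
```

View pics/p5.png

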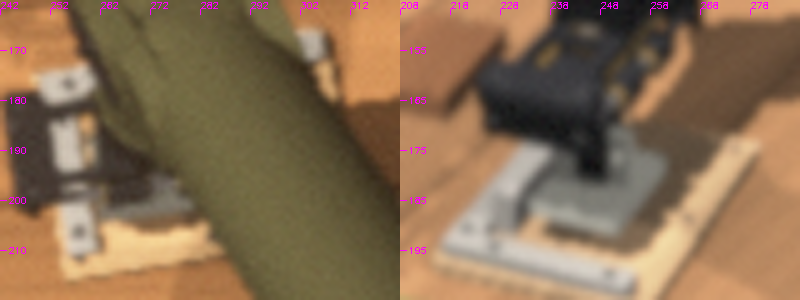

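The side view shows the foot corners at (530,196), (613,222) and (668,160), within about 1 px of prediction. I'll shift clear of the stop and lower.

Request:
servo_tool([
  {"xyz": [-0.5,-0.7,0.5],"twist": [0,0,-0.3],"jaw": 1},
  {"xyz": [-0.5,-0.7,1.5],"twist": [0,0,-0.3],"jaw": 1},
  {"xyz": [-0.5,-0.7,2.3],"twist": [0,0,-0.3],"jaw": 1},
  {"xyz": [-0.5,-0.7,2.6],"twist": [0,0,-0.3],"jaw": 1},
  {"xyz": [-0.5,-0.7,2.75],"twist": [0,0,-0.3],"jaw": 1},
  {"xyz": [-0.5,-0.7,2.75],"twist": [0,0,-0.3],"jaw": 1},
])

```text
time_s: 13.02
tool_pos: [0.5714, 0.0338, 0.2129]
tool_rot: [180.0, -0.1, -173.5]
force: [-0.7, -0.6, -4.5]
grip_width: 0.0097
grasp_force: 55.0
```

```bash
python3 mv.py f 4 40 211 180
```

```text
xyz cm [np.float64(-1.36), np.float64(1.15), np.float64(0.19)] twz -0.06
now fixture -9.6 28.5 z 212.9 rot [ 1.7998e+02 -7.0000e-02 -1.7352e+02] F [-0.7 -0.6 -4.5] Ffix -0.8 -0.5 t 13.0167 w 0.009692735571904766 54.99877645634115 q [ 37.  28. -52. 104.  26.  60.  71.]
```

Request:
servo_tool([
  {"xyz": [-0.2,0.3,0.1],"twist": [0,0,0],"jaw": 1},
  {"xyz": [-0.4,0.6,0.15],"twist": [0,0,0],"jaw": 1},
  {"xyz": [-0.6,0.9,0.15],"twist": [0,0,0],"jaw": 1},
  {"xyz": [-0.8,1.1,0.15],"twist": [0,0,0],"jaw": 1},
  {"xyz": [-0.9,1.2,0.15],"twist": [0,0,0],"jaw": 1},
  {"xyz": [-1,1.2,0.15],"twist": [0,0,0],"jaw": 1},
])

```text
time_s: 13.52
tool_pos: [0.5804, 0.0469, 0.212]
tool_rot: [-180.0, -0.0, -173.5]
force: [-0.7, -1.9, -3.5]
grip_width: 0.0101
grasp_force: 55.0
```

```bash
python3 mv.py f 4 40 211 180
```

```text
xyz cm [np.float64(-0.32), np.float64(-0.04), np.float64(0.1)] twz -0.07
now fixture 0.8 40.4 z 212.0 rot [-1.7997e+02 -1.0000e-02 -1.7353e+02] F [-0.7 -1.9 -3.5] Ffix -0.9 -1.8 t 13.5167 w 0.010058888114345929 54.99939632602036 q [ 35.  30. -52. 103.  27.  60.  70.]
```

Request:
servo_tool([
  {"xyz": [-0.1,0.1,0.05],"twist": [0,0,0],"jaw": 1},
  {"xyz": [-0.2,0.2,0.1],"twist": [0,0,0],"jaw": 1},
  {"xyz": [-0.3,0.2,0.12],"twist": [0,0,0],"jaw": 1},
  {"xyz": [-0.4,0.2,0.12],"twist": [0,0,0],"jaw": 1},
  {"xyz": [-0.4,0.2,0.12],"twist": [0,0,0],"jaw": 1},
])

```text
time_s: 13.93
tool_pos: [0.5837, 0.0479, 0.2111]
tool_rot: [-179.8, -0.2, -173.6]
force: [-3.6, -4.5, 3.3]
grip_width: 0.0094
grasp_force: 55.0
```

```bash
python3 mv.py f 4 40 211 180
```

```text
xyz cm [np.float64(0.02), np.float64(-0.11), np.float64(0.01)] twz -0.12
now fixture 4.2 41.1 z 211.1 rot [-1.7984e+02 -1.7000e-01 -1.7358e+02] F [-3.6 -4.5  3.3] Ffix -4.1 -4.0 t 13.9333 w 0.009386584128580143 55.04841160029173 q [ 34.  30. -52. 103.  27.  61.  69.]
```

Request:
servo_tool([
  {"xyz": [-0.15,0.1,-0.05],"twist": [0,0,0],"jaw": 1},
  {"xyz": [-0.3,0.2,-0.05],"twist": [0,0,0],"jaw": 1},
  {"xyz": [-0.4,0.3,-0.05],"twist": [0,0,0],"jaw": 1},
  {"xyz": [-0.4,0.3,-0.05],"twist": [0,0,0],"jaw": 1},
  {"xyz": [-0.4,0.3,-0.05],"twist": [0,0,0],"jaw": 1},
], newtons=60)

```text
time_s: 14.35
tool_pos: [0.5853, 0.0491, 0.2112]
tool_rot: [-179.5, -0.7, -173.7]
force: [-14.2, -10.5, 11.5]
grip_width: 0.0094
grasp_force: 60.1
```

```bash
python3 mv.py f 4 40 211 180
```

```text
xyz cm [np.float64(0.19), np.float64(-0.21), np.float64(0.02)] twz -0.21
now fixture 6.0 42.1 z 211.2 rot [-179.54   -0.66 -173.67] F [-14.2 -10.5  11.5] Ffix -15.3 -8.8 t 14.35 w 0.009379395513503485 60.09079688228667 q [ 34.  30. -51. 102.  27.  61.  69.]
```

```bash
cat > tw.py <<'E'
from scipy.spatial.transform import Rotation as R
from cell import env
a=R.from_euler("xyz",env.get_obs()["tool_rot"],degrees=True); b=R.from_euler("xyz",[180,0,-173.46],degrees=True)
print("twist",(a.inv()*b).as_rotvec(degrees=True).round(2),"wrench m",env.get_obs()["wrist_torque"].round(2))
E
python3 tw.py
```

```text
twist [-0.46 -0.66 -0.21] wrench m [-2.02  2.9   0.33]
```

Request:
servo_tool([
  {"xyz": [0,0,-0.05],"twist": [-0.3,-0.4,-0.1],"jaw": 1},
  {"xyz": [0,0,-0.1],"twist": [-0.6,-0.7,-0.2],"jaw": 1},
  {"xyz": [0,0,-0.1],"twist": [-0.7,-0.8,-0.2],"jaw": 1},
  {"xyz": [0,0,-0.1],"twist": [-0.7,-0.8,-0.2],"jaw": 1},
  {"xyz": [0,0,-0.1],"twist": [-0.7,-0.8,-0.2],"jaw": 1},
])

```text
time_s: 14.77
tool_pos: [0.584, 0.0473, 0.2111]
tool_rot: [179.9, -0.2, -173.5]
force: [-17.5, -12.9, 12.4]
grip_width: 0.0094
grasp_force: 60.0
```

```bash
python3 mv.py f 4 40 211 180; python3 tw.py
```

```text
xyz cm [np.float64(0.05), np.float64(-0.05), np.float64(0.01)] twz -0.08
now fixture 4.5 40.5 z 211.1 rot [ 1.7993e+02 -1.7000e-01 -1.7354e+02] F [-17.5 -12.9  12.4] Ffix -18.8 -10.9 t 14.7667 w 0.009369154506416398 60.045328913256526 q [ 35.  30. -52. 103.  27.  61.  69.]
twist [ 0.07 -0.17 -0.08] wrench m [-3.1   3.87  0.25]
```

Request:
servo_tool([
  {"xyz": [0,0.1,-0.1],"twist": [-0.1,-0.1,-0.1],"jaw": 1},
  {"xyz": [0,0.2,-0.2],"twist": [-0.2,-0.2,-0.1],"jaw": 1},
  {"xyz": [0,0.2,-0.2],"twist": [-0.2,-0.2,-0.1],"jaw": 1},
  {"xyz": [0,0.2,-0.2],"twist": [-0.2,-0.2,-0.1],"jaw": 1},
  {"xyz": [0,0.2,-0.2],"twist": [-0.2,-0.2,-0.1],"jaw": 1},
])

```text
time_s: 15.18
tool_pos: [0.5837, 0.0472, 0.2112]
tool_rot: [179.9, -0.0, -173.5]
force: [-13.2, -16.3, 0.8]
grip_width: 0.0095
grasp_force: 60.1
```

```bash
python3 mv.py f 4 40 211 180; python3 tw.py
```

```text
xyz cm [np.float64(0.01), np.float64(-0.04), np.float64(0.02)] twz -0.04
now fixture 4.1 40.4 z 211.2 rot [ 1.7986e+02 -3.0000e-02 -1.7350e+02] F [-13.2 -16.3   0.8] Ffix -14.9 -14.7 t 15.1833 w 0.009533577136618518 60.06838361732662 q [ 35.  30. -52. 103.  27.  60.  70.]
twist [ 0.14 -0.03 -0.04] wrench m [-3.82  2.99  0.25]
```

Request:
servo_tool([
  {"xyz": [-0.1,0.05,0],"twist": [0,0,0],"jaw": 1},
  {"xyz": [-0.1,0.05,0],"twist": [0,0,0],"jaw": 1},
  {"xyz": [-0.1,0.05,0],"twist": [0,0,0],"jaw": 1},
  {"xyz": [-0.1,0.05,0],"twist": [0,0,0],"jaw": 1},
  {"xyz": [-0.1,0.05,0],"twist": [0,0,0],"jaw": 1},
  {"xyz": [-0.1,0.05,0],"twist": [0,0,0],"jaw": 1},
])

```text
time_s: 15.68
tool_pos: [0.584, 0.0474, 0.2112]
tool_rot: [179.9, -0.2, -173.5]
force: [-16.5, -17.6, 4.3]
grip_width: 0.0095
grasp_force: 60.1
```

```bash
python3 mv.py f 4 40 211 180; python3 tw.py; python3 - <<'E'
from h import *
a=tiles("top",[(242,160)],"pics/x.png",s=5); a=cv2.imread("pics/x.png")[:300,:400]
b=tiles("side",[(208,150)],"pics/x.png"); b=cv2.imread("pics/x.png")[:300,:400]
cv2.imwrite("pics/p6.png",np.hstack([a,b]))
E
```

```text
xyz cm [np.float64(0.05), np.float64(-0.06), np.float64(0.02)] twz -0.06
now fixture 4.5 40.6 z 211.2 rot [ 1.7992e+02 -1.7000e-01 -1.7352e+02] F [-16.5 -17.6   4.3] Ffix -18.4 -15.6 t 15.6833 w 0.009454317506094791 60.0633171480149 q [ 35.  30. -52. 103.  27.  61.  70.]
twist [ 0.08 -0.17 -0.06] wrench m [-4.02  3.61  0.2 ]
```

View pics/p6.png

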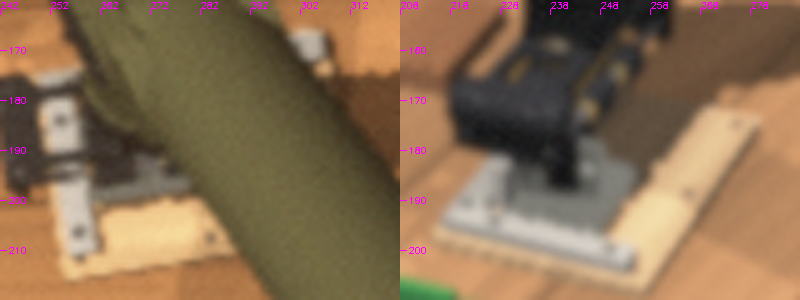

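The side view shows the foot seated against the end stop (its edge near (505–610, 210–230)) and against the parallel. It is level, pressed with about 18 N and 16 N on the two faces. Signing off.

```bash
python3 -c "
from cell import env
print(env.sign_off())"
```

```text
the job is handed in; nothing more can be done
None
```

I laid the parallel flush along the long fence and let go of it. The bracket is still held flat in the corner, pressed with about 18 N towards the parallel and 16 N towards the end stop, and the job was handed in at about 16 s (no verdict came back).

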